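# Uncover the hot water bath with the lid lifter

### The arm

A 6-joint arm with a two-finger parallel gripper is mounted at the origin on the work surface. World frame = base frame: x ahead of the robot, y to its left, z up, the work surface at z = 0. Lengths are in mm, angles in rad, forces in N, time in s.
With the tool pointing down it reaches from about 300 to 875 mm from the base axis. Payload 4.2 kg.
Tool frame: the origin (TCP) lies at the very end of the fingers, on their centre line; the grasp point (between the pads) lies arm.pinch_z behind it (arm.pinch_z is the distance from the TCP to the grasp point, in mm); z points along the fingers, y is the line along which they close (so a half turn about z gives the same grasp; the last joint's range is limited). The gripper opens to 85 mm and grips with 20 to 120 N. Pads are 22 mm wide; open, the fingers measure 114 mm over their backs; the gripper's body (76 mm by 85 mm) begins 54 mm behind the grasp point. The pads swing forward as they close: fully open they stand 13 mm farther back than shut.
Start: joints at [1.318, 0.32, 1.565, -0, 1.257, -0.02], TCP at [132.655, 559.503, 231.338] pointing down, gripper open.
Joint ranges: [-3.11, 3.11], [-0.84, 2.01], [0.21, 2.61], [-1.34, 4.49], [0.05, 2.63], [-2.56, 2.56]. Speed limits (rad/s): [2.57, 2.57, 3.14, 3.14, 3.14, 3.14].

### API

Orientations are given as a unit quaternion [w, x, y, z].
In Python, from bench import readout, imaging, job_done, search_frame, regions_of, tip_of, arm gives the robot as it stands.
- The arm moves only by the tool drive_tool, never from a script. Its argument "commands" is one flat list of numbers, 6 for each row, row after row: the shift along the tool's x, y, z in cm, then the turn, a rotation vector about the tool's x, y, z in degrees. In form: [dx, dy, dz, rx, ry, rz, dx, dy, dz, rx, ry, rz, ...]. A call has 1 to 8 rows; each row shifts and turns the commanded pose from where the row before left it, along the tool's axes as they then stand; what a row does not reach is not made up. A row lasts 1/12 s, in which the tool goes at most 41.7 mm and 7.16 degrees, less where a joint would pass 70% of its speed; a pose out of reach is approached as far as the arm can. A call with a gripper value outside its range is refused whole. "grip" is the closure, from -1 (fully open) to 1 (shut), set as the call begins (left out, the last holds). The fingers move at their own pace and stop on an object; "newtons" is the grip in N (left out, the last holds). Time passes only in rows, so rows that do not move let the fingers close. It gives the time, the measured TCP pose, the force, the opening and the grip force at its end, in the units of the state.
- readout.sense(): the state, without advancing time (a new reading comes with each control period).
- imaging.capture(name): name is "scene" or "top" or "wrist"; returns a dict with "image" (400x640x3 uint8, blue, green, red), "K" (3x3 intrinsics, pixels), "world_from_camera" (4x4, takes a point from camera to world coordinates); the wrist camera has in their place "hand_eye" (4x4, takes a point from camera to tool coordinates, whose origin is the TCP and whose axes are the flange's). Camera axes: x right, y up, looking along -z (the intrinsics and any distortion apply to the point x, -y, -z); pixel columns grow to the right and rows downward; lengths in mm; the calibration is good to about 2 mm. A picture is of the moment at which its call begins: read the wrist's pose just before it. There is no depth.
- job_done(): hands the job in; it is judged then, once.
Trained networks look in a picture, given as the dict that the camera call returned (one of the last four; its "shot" number tells which), for a name from the list of things; names that differ only in an ending like _2 or _b are one class to them, and where a whole thing is asked for, a point or a joint stands for the part that bears it (a point fixed in the world has none). Each returns a list of dicts, best first, with "confidence" (0 to 1); they miss things now and then, are a little off and sometimes report something else, mostly with a low value. They report only what shows in the picture. A call takes as long as a camera call. They do not tell look-alikes from the thing itself.
- search_frame(picture, label): "position" ([x, y, z] in mm, in the coordinates of the camera as it stood for that picture, good to about 4 mm: the middle of the surface that is visible of it).
- regions_of(picture, label): "mask" (400x640 bool, what is visible of it).
- tip_of(picture, label): "position" ([x, y, z] in mm, in the coordinates of the camera as it stood for that picture, good to about 4 mm: a listed point, or the origin of a listed thing).
The state is a dict: "time_s": time; "qpos": joint angles; "joint_vel": joint speeds; "joint_efforts": joint torques, N m; "ee_pos": TCP position; "eef_rot": TCP orientation; "ft_force": force on the tool from outside, world axes, zero at the start; "wrist_torque": the same for the moment, N m; "gripper_width": finger opening in mm; "gripper_force": force on a finger pad.
Only numpy, scipy, OpenCV 4.12 (cv2) and the standard library are available. Lean on these libraries where they do the work, as an engineer would, in place of code of your own. Each camera call takes 0.05 s, during which the arm holds its last target. There are 200 camera calls.

### The job

The lid of the water bath is hot: with the lid lifter's fork under its loop handle, lift it off, carry it level and steadily (no swinging, no dropping, never touching it with the hand) and set it down in the middle of the round white stoneware rest. Draw the lifter out and stand it upright on the middle of its cork mat again. Leave the retort stand, the balance, the bottle and the beaker where they stand.

Things in the scene. Friction and masses are not known exactly. Their poses are not given: they have to be found in the camera images.
- bath_mouth (a point): Electric water bath: a fixed white box 170 x 170 x 100 mm high with an open round well, 117 mm across, in its flat top. This point: centre of the well's mouth, level with the box's top. z up, x and y square to the box; -x is the panel side, towards the robot within 17 degrees. Retort stand close by one y side of the box, balance by the other; which is which varies.
- lid_bar (a point): Loop handle of the bath's steel lid: a 7 mm round bar bent as an arch, its level top bar along this point's x axis on two uprights 60 mm apart (53 mm clear). This point: middle of the top bar, on its axis, over the lid's centre; z up. 36 mm clear height between lid and top bar. The opening faces this point's +y and -y, roughly the bath's y sides.
- lid_base (a point): The steel lid, 0.3 to 0.55 kg: a disc 136 mm across, 4 mm thick, under it a round plug 106 mm across, 8 mm deep, which hangs in the bath's well while the disc lies on the box's top; on a flat surface the lid stands on its plug. This point: centre of the plug's underside, 51.5 mm below the axis of the handle's top bar. Axes as the handle's.
- lifter_grip (a point): Wooden handle of the lid lifter, 84 mm long (x), 22 mm wide (y), 22 mm high; the lifter (0.22 kg) is a C: fork below, upright at the back, handle above. This point: the handle's mid height, 49 mm from its back end, above the fork's middle, 85 mm above the tines' underside. Grip it here from above, across y. +x points to the fork's free tips, z up.
- lifter_fork (a point): Fork on which the lifter stands: two level steel tines along x, 90 mm long, 7 x 7 mm, axes 28 mm apart (35 mm over all), joined by an upright (8 x 14 mm) 45 mm behind. This point: fork's middle, on the tines' underside. Two 6 mm cross bars, 11 mm ahead and behind, stand 4 mm proud of the tines: a bar lying across between them cannot roll off. 67 mm free height over the tines.
- rest_top (a point): Centre of the upper face of the round white stoneware rest, a fixed disc of 156 mm diameter and 12 mm thick on the table, either to the left or to the right of the robot.
- mat_top (a point): Centre of the upper face of the fixed square cork mat, 140 x 140 x 4 mm thick, on which the lifter stands; on the other side from the rest.
- stand: Retort stand, 1.6 kg, loose: a grey base plate of 120 (x) x 85 (y) x 12 mm with a steel rod of 12 mm diameter at its centre, 400 mm high; at 335 mm height a 22 mm orange clamp block and a thin arm that reaches 98 mm to +x. Origin at the centre of the base's underside, z along the rod. Not to be disturbed.
- balance: Small green beam balance, 0.9 kg, loose: base 130 (x) x 85 (y) mm, two steel pans, 80 mm high in all. Origin at the centre of its underside. Not to be disturbed.
- flask: White plastic bottle, 56 mm diameter, 145 mm high, 0.35 kg, loose. Origin at the centre of its underside, z up. Not to be disturbed.
- beaker: Clear plastic beaker, 66 mm diameter, 90 mm high, 0.15 kg, loose. Origin at the centre of its underside, z up. Not to be disturbed.
Things that resemble listed ones, but are neither listed nor needed, are in the scene too. Of the things shaped like the part that bears mat_top, the cork one is meant.

How it is judged (in metres and radians):
On the way, in this order (a step that is already met when the one before it is completed fails the run):
1. the lid hangs on the lifter, its plug at least 25 mm clear above the bath's top, level within 10 degrees (z of lid_bar in the frame of bath_mouth above 0.0765 m and contact force between lifter and lid above 1.5 N and angle between lid_bar's own z axis and vertical below 0.175 rad), for 0.3 s.
2. the lid stands on the rest, centred within 25 mm, and the lifter no longer touches it (horizontal distance between lid_bar and rest_top below 0.025 m and z of lid_bar in the frame of rest_top between 0.047 and 0.056 m and angle between lid_bar's own z axis and vertical below 0.07 rad and contact force between lifter and lid below 0.05 N), for 0.2 s.
At the end, for the whole second after the job is handed in: The lid stands level (within 4 degrees) on the stoneware rest, its centre within 25 mm of the rest's centre, free of the lifter and still; the lifter stands upright (within 6 degrees) and still on the cork mat, its handle point within 35 mm of the mat's centre (all of step 2 and linear speed of each of lid, lifter below 0.02 m/s and horizontal distance between lifter_grip and mat_top below 0.035 m and z of lifter_grip in the frame of mat_top between 0.08 and 0.09 m and angle between lifter_grip's own z axis and vertical below 0.1 rad); the robot touches nothing.
It fails at once if the hot lid is touched by the fingers or the arm (contact force between any of the fingers, the arm and lid above 0.5 N).
It fails at once if the lid tilts by more than 17 degrees (angle between lid_bar's own z axis and vertical above 0.3 rad).
It fails at once if the lid is dropped, swung or jerked (faster than 0.6 m/s) (linear speed of lid above 0.6 m/s).
It fails at once if the retort stand, balance, bottle or beaker is shifted by more than 15 mm or tilted by more than 11 degrees (distance of any of stand, balance, flask, beaker from where it was at the start of the episode above 0.015 m or angle between any of stand, balance, flask, beaker's own z axis and vertical above 0.2 rad).
It also fails if it takes over 72 s, if anything falls off the work surface, if the arm or the gripper's body presses on something with over 40 N, if the wrist force passes 120 N, or if a joint passes its speed limit or range.

## Working session

There is one attempt and no reset: what is moved stays moved. The work goes in short steps, Python scripts to look and compute and a tool call to move; the robot and the scene stay as the last step left them, time stands still between calls to the robot, and variables do not carry over. Pictures are saved under pics/ and viewed, at most 10 in all, crops included, and the job is handed in when it is done.

Besides the shell and the picture viewer there is one more tool, called after "Emit:" in YAML: its name, and indented under it one key for each argument. drive_tool: Moves the arm, as the interface text tells. Its arguments: {"type":"object","properties":{"commands":{"type":"array","items":{"type":"number"}},"grip":{"type":"number"},"newtons":{"type":"number"}},"required":["commands"]}

```bash
mkdir -p pics; ls
cat > h.py <<'E'
import numpy as np, cv2
from bench import *
from scipy.spatial.transform import Rotation as R
def T_tool(s):
    T=np.eye(4);q=s["eef_rot"];T[:3,:3]=R.from_quat([q[1],q[2],q[3],q[0]]).as_matrix();T[:3,3]=s["ee_pos"];return T
def shot(n):
    s=readout.sense();p=imaging.capture(n)
    W=p["world_from_camera"] if n!="wrist" else T_tool(s)@np.array(p["hand_eye"])
    return p,np.array(W)
def w(W,x): return (W@np.append(x,1))[:3]
def pts(p,W,names,f=tip_of):
    for n in names:
        for d in f(p,n)[:3]: print(n,f.__name__,round(d["confidence"],2),w(W,d["position"]).round(0))
def ray(p,W,u,v,z):
    d=cv2.undistortPoints(np.array([[[u,v]]],float),np.array(p["K"]),np.array(p.get("dist",np.zeros(5)))).ravel()
    d=W[:3,:3]@np.array([d[0],-d[1],-1]);o=W[:3,3];return o+d*(z-o[2])/d[2]
def proj(p,W,X):
    c=np.linalg.inv(W)@np.append(X,1);k=np.array(p["K"])@np.array([c[0],-c[1],-c[2]]);return k[:2]/k[2]
E
python3 - <<'E'
from h import *
N=["bath_mouth","lid_bar","lid_base","lifter_grip","lifter_fork","rest_top","mat_top","stand","balance","flask","beaker"]
print(readout.sense(),arm.pinch_z)
ims=[]
for n in ["scene","top"]:
    p,W=shot(n);print(n,p.keys());pts(p,W,N);cv2.imwrite(f"pics/{n}.png",p["image"])
E
```

```text
pics
{'time_s': 0.0, 'qpos': array([ 1.31800949e+00,  3.20283060e-01,  1.56566758e+00,  4.41156653e-06,
        1.25738959e+00, -1.99832142e-02]), 'joint_vel': array([ 0.00130663, -0.00081098, -0.00220005, -0.00045963,  0.00084042,
        0.0010462 ]), 'joint_efforts': array([ 1.67155285e-04, -4.15534866e+01, -2.34158188e+01,  3.56966109e-05,
        8.37504835e-03, -1.15998526e-05]), 'ee_pos': array([132.52704398, 559.03548448, 230.49177778]), 'eef_rot': array([-1.20880710e-04,  1.16139761e-01,  9.93232497e-01, -8.65388427e-04]), 'ft_force': array([0.03110132, 0.19724804, 0.48055145]), 'wrist_torque': array([-0.02468119, -0.04874001, -0.00941626]), 'gripper_force': 0.0, 'gripper_width': 85.55583096515792} 18.700000000000003
scene dict_keys(['image', 'K', 'world_from_camera', 'shot'])
lid_bar call 0.73 [612.  17. 143.]
lid_base call 0.69 [618.  19.  92.]
lifter_grip call 0.9 [ 447. -378.   84.]
lifter_fork call 0.9 [ 446. -379.    3.]
rest_top call 0.64 [ 448. -377.   86.]
rest_top call 0.62 [439. 383.   8.]
mat_top call 0.88 [ 444. -372.   -3.]
mat_top call 0.71 [ 372. -659.   -2.]
stand call 0.83 [659. 152.   1.]
balance call 0.7 [ 617. -113.   -1.]
flask call 0.93 [377. -44.  -1.]
flask call 0.64 [441. 384.   7.]
beaker call 0.56 [628. 380.  -5.]
beaker call 0.19 [657. 154.  -1.]
top dict_keys(['image', 'K', 'world_from_camera', 'shot'])
lid_bar call 0.69 [616.  15. 140.]
lid_bar call 0.26 [ 446. -371.    3.]
lid_base call 0.84 [612.  14.  90.]
lifter_grip call 0.79 [ 443. -372.   87.]
lifter_fork call 0.78 [ 444. -372.    1.]
mat_top call 0.74 [ 374. -656.    5.]
mat_top call 0.66 [ 440. -363.    3.]
stand call 0.84 [653. 152.  -1.]
stand call 0.46 [ 615. -117.   -4.]
stand call 0.37 [376. -37.  -0.]
balance call 0.83 [ 619. -114.    0.]
flask call 0.65 [375. -37.  -0.]
beaker call 0.79 [629. 377.  -3.]
```

View pics/scene.png

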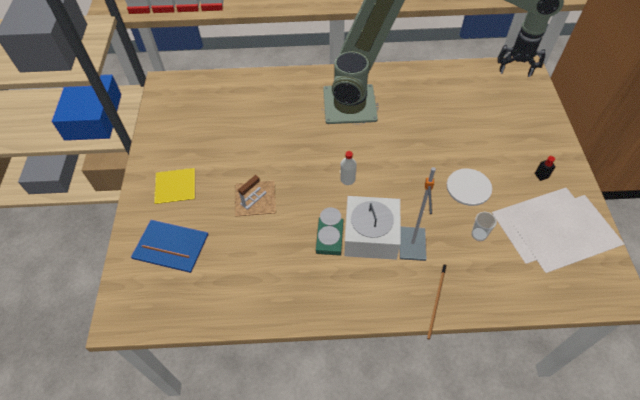

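View pics/top.png

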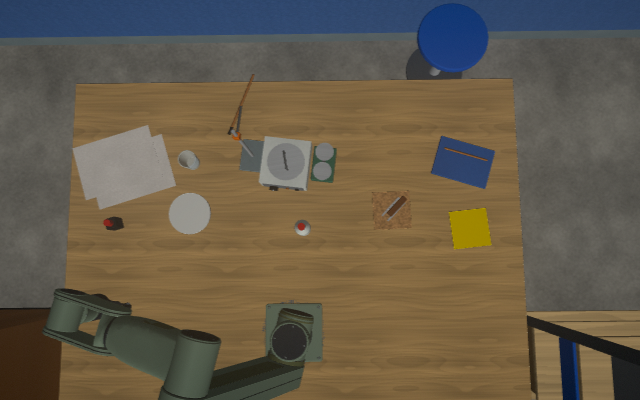

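The scene shows the bath at about (372,230), the stand to its right, the balance to its left, the cork mat with the lifter at (255,198) and the white rest at (470,187). The top view agrees: lifter at (397,206), handle bar of the lid roughly along the robot's x axis. I'll carry on to the mat.

```bash
cat >> h.py <<'E'
def pose():
    T=T_tool(readout.sense());return T[:3,3],np.degrees(np.arctan2(T[1,0],T[0,0]))
def plan(wps,vmax=35,wmax=6,start=None,cyl=True,ease=0):
    """wps: list of (x,y,z,yaw_deg) with tool down; prints rows in calls of 8"""
    P,y=pose() if start is None else start
    cur=np.array([*P,y]);rows=[]
    c=lambda q:np.array([np.hypot(q[0],q[1]),np.arctan2(q[1],q[0]),q[2],q[3]])
    for t in wps:
        t=np.array(t,float);dy=(t[3]-cur[3]+180)%360-180;t[3]=cur[3]+dy
        a,b=(c(cur),c(t)) if cyl else (cur,t)
        L=np.linalg.norm([b[0]-a[0],(b[1]-a[1])*max(a[0],b[0]),b[2]-a[2]]) if cyl else np.linalg.norm(t[:3]-cur[:3])
        n=max(1,int(np.ceil(max(L/vmax,abs(dy)/wmax)*(1.6 if ease else 1))));prev=cur
        for i in range(1,n+1):
            f=i/n
            if ease: f=f*f*(3-2*f)
            q=a+(b-a)*f
            if cyl: q=np.array([q[0]*np.cos(q[1]),q[0]*np.sin(q[1]),q[2],q[3]])
            d=q-prev;s=np.radians(prev[3])
            r=np.array([(d[0]*np.cos(s)+d[1]*np.sin(s))/10,(d[0]*np.sin(s)-d[1]*np.cos(s))/10,-d[2]/10,0,0,-d[3]]).round(2)
            r[5]=r[5].round(1);rows.append(r)
            # follow the rounded row
            dx=10*(r[0]*np.cos(s)+r[1]*np.sin(s));dyy=10*(r[0]*np.sin(s)-r[1]*np.cos(s))
            prev=np.array([prev[0]+dx,prev[1]+dyy,prev[2]-10*r[2],prev[3]-r[5]])
        cur=prev
    for i in range(0,len(rows),8): print("["+", ".join(f"{v+0:g}" for r in rows[i:i+8] for v in r)+"]")
    return cur
E
python3 - <<'E'
from h import *
p,W=shot("wrist");print(np.array(p["hand_eye"]).round(2))
plan([(350,330,260,150),(470,-60,260,140),(430,-340,260,135)],vmax=40)
E
```

```text
[[   0.      0.96    0.28   69.58]
 [   1.     -0.      0.     -1.05]
 [   0.      0.28   -0.96 -142.59]
 [   0.      0.      0.      1.  ]]
[-3.65, -1.16, -0.32, 0, 0, 1.8, -3.54, -1.28, -0.32, 0, 0, 1.9, -3.43, -1.38, -0.32, 0, 0, 1.8, -3.32, -1.49, -0.31, 0, 0, 1.9, -3.2, -1.58, -0.32, 0, 0, 1.9, -3.08, -1.67, -0.32, 0, 0, 1.8, -2.96, -1.75, -0.32, 0, 0, 1.9, -2.84, -1.83, -0.32, 0, 0, 1.8]
[-2.71, -1.9, -0.32, 0, 0, 1.9, -3.63, -1.31, 0, 0, 0, 0.9, -3.53, -1.55, 0, 0, 0, 0.9, -3.42, -1.76, 0, 0, 0, 0.9, -3.29, -1.99, 0, 0, 0, 0.9, -3.15, -2.18, 0, 0, 0, 0.9, -3.01, -2.38, 0, 0, 0, 0.9, -2.83, -2.57, 0, 0, 0, 0.9]
[-2.67, -2.74, 0, 0, 0, 0.9, -2.47, -2.9, 0, 0, 0, 1, -2.29, -3.05, 0, 0, 0, 0.8, -2.08, -3.19, 0, 0, 0, 1, -2.46, -2.31, 0, 0, 0, 0.6, -2.35, -2.5, 0, 0, 0, 0.6, -2.23, -2.69, 0, 0, 0, 0.7, -2.1, -2.86, 0, 0, 0, 0.6]
[-1.95, -3.05, 0, 0, 0, 0.6, -1.79, -3.21, 0, 0, 0, 0.6, -1.62, -3.36, 0, 0, 0, 0.6, -1.43, -3.52, 0, 0, 0, 0.7]
```

Emit:
drive_tool:
  commands: [-3.65, -1.16, -0.32, 0, 0, 1.8, -3.54, -1.28, -0.32, 0, 0, 1.9, -3.43, -1.38, -0.32, 0, 0, 1.8, -3.32, -1.49, -0.31, 0, 0, 1.9, -3.2, -1.58, -0.32, 0, 0, 1.9, -3.08, -1.67, -0.32, 0, 0, 1.8, -2.96, -1.75, -0.32, 0, 0, 1.9, -2.84, -1.83, -0.32, 0, 0, 1.8]

```text
time_s: 1.92
ee_pos: [336.2, 358.2, 257.0]
eef_rot: [0.0, 0.244, 0.97, 0.0]
ft_force: [0.9, -0.1, 0.1]
gripper_width: 85.4
gripper_force: 0.0
```

Emit:
drive_tool:
  commands: [-2.71, -1.9, -0.32, 0, 0, 1.9, -3.63, -1.31, 0, 0, 0, 0.9, -3.53, -1.55, 0, 0, 0, 0.9, -3.42, -1.76, 0, 0, 0, 0.9, -3.29, -1.99, 0, 0, 0, 0.9, -3.15, -2.18, 0, 0, 0, 0.9, -3.01, -2.38, 0, 0, 0, 0.9, -2.83, -2.57, 0, 0, 0, 0.9]

```text
time_s: 2.58
ee_pos: [468.3, 90.1, 260.1]
eef_rot: [0.0, 0.312, 0.95, 0.0]
ft_force: [0.3, 0.7, -0.1]
gripper_width: 85.3
gripper_force: 0.0
```

Emit:
drive_tool:
  commands: [-2.67, -2.74, 0, 0, 0, 0.9, -2.47, -2.9, 0, 0, 0, 1, -2.29, -3.05, 0, 0, 0, 0.8, -2.08, -3.19, 0, 0, 0, 1, -2.46, -2.31, 0, 0, 0, 0.6, -2.35, -2.5, 0, 0, 0, 0.6, -2.23, -2.69, 0, 0, 0, 0.7, -2.1, -2.86, 0, 0, 0, 0.6]

```text
time_s: 3.25
ee_pos: [471.1, -199.8, 260.1]
eef_rot: [0.0, 0.363, 0.932, 0.0]
ft_force: [1.4, -0.4, -0.5]
gripper_width: 85.7
gripper_force: 0.0
```

Emit:
drive_tool:
  commands: [-1.95, -3.05, 0, 0, 0, 0.6, -1.79, -3.21, 0, 0, 0, 0.6, -1.62, -3.36, 0, 0, 0, 0.6, -1.43, -3.52, 0, 0, 0, 0.7, 0, 0, 0, 0, 0, 0, 0, 0, 0, 0, 0, 0]

```text
time_s: 3.75
ee_pos: [429.2, -341.5, 259.7]
eef_rot: [-0.0, 0.385, 0.923, 0.0]
ft_force: [-0.2, 0.7, 0.5]
gripper_width: 85.7
gripper_force: 0.0
```

Run:
```python
from h import *
p,W=shot("wrist");print(pose(),readout.sense()["time_s"])
pts(p,W,["lifter_grip","lifter_fork","mat_top"]);cv2.imwrite("pics/w1.png",p["image"])
for n in ["lifter_grip","mat_top"]:
    for d in regions_of(p,n)[:2]:
        m=d["mask"];print(n,d["confidence"],m.sum(),np.argwhere(m).mean(0))
```

```text
(array([ 429.73206685, -340.21817624,  259.76216648]), np.float64(134.86767408698591)) 3.8
lifter_grip call 0.57 [ 443. -368.   90.]
lifter_fork call 0.93 [ 442. -376.    3.]
lifter_fork call 0.69 [ 612. -114.   -2.]
mat_top call 0.81 [ 370. -659.    4.]
mat_top call 0.63 [ 445. -365.    8.]
lifter_grip 0.95 2750 [207.45127273 310.00290909]
mat_top 0.95 11031 [174.61037077 312.06563322]
mat_top 0.69 6637 [282.31686003 105.71538346]
```

View pics/w1.png

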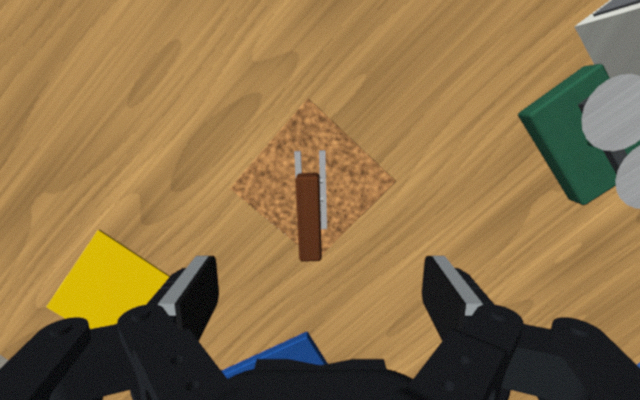

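The wrist view shows the dark handle at (309,217), its tines pointing up (tool +x) at (297..323,155), with the mat centred near (312,178); the lifter is nearly aligned with the tool.

Run:
```python
from h import *
p,W=shot("wrist");P,y=pose()
im=p["image"].astype(int)
m=regions_of(p,"lifter_grip")[0]["mask"]
red=m&(im[...,2]-im[...,0]>25)&(im.sum(2)<330)
n,l,s,c=cv2.connectedComponentsWithStats(red.astype(np.uint8));k=1+s[1:,4].argmax();b=l==k
rect=cv2.minAreaRect(np.argwhere(b)[:,::-1].astype(np.float32));print(rect,s[k])
bp=cv2.boxPoints(rect);X=np.array([ray(p,W,u,v,100) for u,v in bp]);print(X.round(0))
e=[X[1]-X[0],X[2]-X[1]];e.sort(key=np.linalg.norm);a=e[1];yaw=np.degrees(np.arctan2(a[1],a[0]));
if np.cos(np.radians(yaw-y))<0: yaw+=180
c=X.mean(0);d=np.array([np.cos(np.radians(yaw)),np.sin(np.radians(yaw))])
print("len",[np.linalg.norm(v) for v in e],"yaw",yaw,"ctr",c)
# grip point is 49 from back -> 7 ahead of centre
g=c[:2]+7*d;print("grip",g)
t=(*g,89-arm.pinch_z+2)
print("tcp",t);plan([(*g,150,yaw),(*g,90-arm.pinch_z,yaw)],vmax=25,cyl=False)
mm=cv2.minAreaRect(np.argwhere([d for d in regions_of(p,"mat_top") ][0]["mask"])[:,::-1].astype(np.float32));print("mat",[ray(p,W,u,v,4).round(0)[:2] for u,v in cv2.boxPoints(mm)],ray(p,W,*mm[0],4))
```

```text
((305.1162414550781, 216.92825317382812), (88.22050476074219, 24.52828025817871), 88.05851745605469) [ 292  173   27   89 2060]
[[ 409. -353.  100.]
 [ 424. -337.  100.]
 [ 486. -397.  100.]
 [ 470. -414.  100.]]
len [np.float64(21.884045021758904), np.float64(86.34216511467454)] yaw 136.81288484557064 ctr [ 447.2752228  -375.35371135  100.        ]
grip [ 442.17136494 -370.56302926]
tcp (np.float64(442.1713649392609), np.float64(-370.5630292552621), 72.3)
[-0.61, -0.28, 2.2, 0, 0, -0.4, -0.61, -0.29, 2.21, 0, 0, -0.3, -0.6, -0.28, 2.2, 0, 0, -0.4, -0.61, -0.3, 2.2, 0, 0, -0.3, -0.6, -0.29, 2.2, 0, 0, -0.4, 0, 0, 1.97, 0, 0, 0, 0, 0, 1.97, 0, 0, 0, 0, 0, 1.97, 0, 0, 0]
[0, 0, 1.96, 0, 0, 0]
mat [array([ 369., -439.]), array([ 369., -301.]), array([ 508., -294.]), array([ 520., -443.])] [ 438.94506699 -366.83267707    4.        ]
```

Emit:
drive_tool:
  commands: [-0.61, -0.28, 2.2, 0, 0, -0.4, -0.61, -0.29, 2.21, 0, 0, -0.3, -0.6, -0.28, 2.2, 0, 0, -0.4, -0.61, -0.3, 2.2, 0, 0, -0.3, -0.6, -0.29, 2.2, 0, 0, -0.4, 0, 0, 1.97, 0, 0, 0, 0, 0, 1.97, 0, 0, 0, 0, 0, 1.97, 0, 0, 0]

```text
time_s: 4.87
ee_pos: [441.9, -371.2, 89.8]
eef_rot: [0.0, 0.368, 0.93, 0.0]
ft_force: [-0.1, -0.1, -0.7]
gripper_width: 85.3
gripper_force: 0.0
```

Emit:
drive_tool:
  commands: [0, 0, 1.96, 0, 0, 0, 0, 0, 0, 0, 0, 0]

```text
time_s: 5.03
ee_pos: [439.8, -369.4, 67.5]
eef_rot: [-0.004, 0.368, 0.93, 0.001]
ft_force: [-1.3, 0.4, -0.3]
gripper_width: 85.3
gripper_force: 0.0
```

Emit:
drive_tool:
  commands: [0, 0, 0, 0, 0, 0, 0, 0, 0, 0, 0, 0, 0, 0, 0, 0, 0, 0, 0, 0, 0, 0, 0, 0, 0, 0, 0, 0, 0, 0, 0, 0, 0, 0, 0, 0]
  grip: 1
  newtons: 90

```text
time_s: 5.53
ee_pos: [442.4, -371.6, 72.4]
eef_rot: [0.001, 0.369, 0.93, 0.0]
ft_force: [1.2, 1.9, 5.6]
gripper_width: 20.5
gripper_force: 88.5
```

Run:
```python
from h import *
plan([(442,-371,130,136.8),(612,-100,250,90)],vmax=28,ease=1)
```

```text
[0.01, 0, -0.9, 0, 0, 0, 0.03, 0.01, -1.98, 0, 0, 0, 0.02, 0, -1.98, 0, 0, -0.1, 0.01, 0.01, -0.9, 0, 0, 0, -0.02, 0.21, -0.08, 0, 0, 0.3, -0.04, 0.58, -0.23, 0, 0, 0.9, -0.03, 0.94, -0.35, 0, 0, 1.4, 0, 1.25, -0.48, 0, 0, 1.8]
[0.09, 1.51, -0.58, 0, 0, 2.3, 0.22, 1.73, -0.66, 0, 0, 2.6, 0.39, 1.9, -0.73, 0, 0, 2.8, 0.6, 2, -0.79, 0, 0, 3.1, 0.81, 2.05, -0.82, 0, 0, 3.2, 1.04, 2.03, -0.85, 0, 0, 3.4, 1.25, 1.95, -0.86, 0, 0, 3.3, 1.42, 1.81, -0.85, 0, 0, 3.3]
[1.56, 1.62, -0.82, 0, 0, 3.2, 1.62, 1.42, -0.79, 0, 0, 3.1, 1.63, 1.18, -0.73, 0, 0, 2.8, 1.56, 0.95, -0.67, 0, 0, 2.6, 1.43, 0.73, -0.57, 0, 0, 2.3, 1.21, 0.52, -0.48, 0, 0, 1.8, 0.94, 0.35, -0.36, 0, 0, 1.4, 0.6, 0.2, -0.22, 0, 0, 0.9]
[0.21, 0.07, -0.08, 0, 0, 0.3]
```

Emit:
drive_tool:
  commands: [0.01, 0, -0.9, 0, 0, 0, 0.03, 0.01, -1.98, 0, 0, 0, 0.02, 0, -1.98, 0, 0, -0.1, 0.01, 0.01, -0.9, 0, 0, 0, -0.02, 0.21, -0.08, 0, 0, 0.3, -0.04, 0.58, -0.23, 0, 0, 0.9, -0.03, 0.94, -0.35, 0, 0, 1.4, 0, 1.25, -0.48, 0, 0, 1.8]

```text
time_s: 6.2
ee_pos: [461.9, -349.7, 138.9]
eef_rot: [-0.002, 0.404, 0.915, 0.0]
ft_force: [-0.2, 0.0, -2.7]
gripper_width: 20.7
gripper_force: 88.0
```

Emit:
drive_tool:
  commands: [0.09, 1.51, -0.58, 0, 0, 2.3, 0.22, 1.73, -0.66, 0, 0, 2.6, 0.39, 1.9, -0.73, 0, 0, 2.8, 0.6, 2, -0.79, 0, 0, 3.1, 0.81, 2.05, -0.82, 0, 0, 3.2, 1.04, 2.03, -0.85, 0, 0, 3.4, 1.25, 1.95, -0.86, 0, 0, 3.3, 1.42, 1.81, -0.85, 0, 0, 3.3]

```text
time_s: 6.87
ee_pos: [560.9, -218.3, 200.5]
eef_rot: [-0.001, 0.586, 0.81, -0.0]
ft_force: [-0.1, -0.5, -2.3]
gripper_width: 20.7
gripper_force: 88.0
```

Emit:
drive_tool:
  commands: [1.56, 1.62, -0.82, 0, 0, 3.2, 1.62, 1.42, -0.79, 0, 0, 3.1, 1.63, 1.18, -0.73, 0, 0, 2.8, 1.56, 0.95, -0.67, 0, 0, 2.6, 1.43, 0.73, -0.57, 0, 0, 2.3, 1.21, 0.52, -0.48, 0, 0, 1.8, 0.94, 0.35, -0.36, 0, 0, 1.4, 0.6, 0.2, -0.22, 0, 0, 0.9]

```text
time_s: 7.53
ee_pos: [610.4, -100.4, 247.0]
eef_rot: [-0.001, 0.705, 0.709, -0.0]
ft_force: [0.4, -0.2, -1.7]
gripper_width: 20.6
gripper_force: 88.0
```

Emit:
drive_tool:
  commands: [0.21, 0.07, -0.08, 0, 0, 0.3, 0, 0, 0, 0, 0, 0, 0, 0, 0, 0, 0, 0]

```text
time_s: 7.78
ee_pos: [610.7, -99.8, 247.9]
eef_rot: [-0.001, 0.707, 0.708, -0.001]
ft_force: [-0.5, 0.1, -3.2]
gripper_width: 20.6
gripper_force: 88.0
```

Run:
```python
from h import *
s=readout.sense();p,W=shot("wrist");print(pose(),s["time_s"],s["ft_force"],s["wrist_torque"],s["gripper_width"])
pts(p,W,["lid_bar","lid_base","bath_mouth","lifter_grip","lifter_fork","stand","balance"]);cv2.imwrite("pics/w2.png",p["image"])
np.save("w2W.npy",W)
```

```text
(array([ 610.70930777, -100.08971249,  247.98388783]), np.float64(90.05385583453705)) 7.7833 [-0.47376701  0.08981983 -3.19625653] [0.03957007 0.00800224 0.04465698] 20.55294466402236
lid_bar call 0.83 [613.  23. 144.]
lid_base call 0.57 [611.  19.  93.]
lifter_grip call 0.67 [613. -95. 270.]
balance call 0.67 [ 613. -114.   -2.]
```

View pics/w2.png

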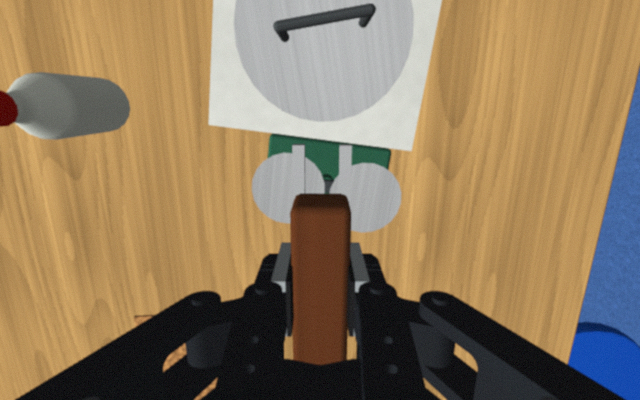

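The bar runs from about (280,26) to (371,11), the tines point up at (299..345,150); bar yaw is about +9°.

Run:
```python
from h import *
p,W=shot("wrist")
im=p["image"]
m=regions_of(p,"lid_bar");print([(d["confidence"],d["mask"].sum()) for d in m])
g=cv2.cvtColor(im,cv2.COLOR_BGR2GRAY)
roi=np.zeros(g.shape,bool);roi[0:45,265:385]=1
b=(g<95)&roi
print(b.sum(),np.argwhere(b).min(0),np.argwhere(b).max(0))
a,c=ray(p,W,280,26,143.5),ray(p,W,371,11,143.5);print(a,c,np.linalg.norm(c-a),np.degrees(np.arctan2(*(c-a)[1::-1])),(a+c)/2)
# lid disc ellipse z=104 : left/right edges
d=m[0]["mask"] if m else None
if d is not None:
    ys,xs=np.nonzero(d);pp=np.array([ray(p,W,u,v,104)[:2] for u,v in zip(xs[::50],ys[::50])])
    cn=max(cv2.findContours(d.astype(np.uint8),0,cv2.CHAIN_APPROX_NONE)[0],key=len)[:,0]
    cn=cn[cn[:,1]>3];Q=np.array([ray(p,W,u,v,104)[:2] for u,v in cn])
    A=np.c_[2*Q,np.ones(len(Q))];s=np.linalg.lstsq(A,(Q**2).sum(1),rcond=None)[0];print("circle",s[:2],np.sqrt(s[2]+s[:2]@s[:2]))
for n in ["scene","top"]:
    p,W=shot(n);pts(p,W,["lid_bar","rest_top"])
# tines
p,W=shot("wrist")
```

```text
[(0.86, np.int64(17842)), (0.56, np.int64(521))]
1295 [  4 274] [ 41 373]
[585.70977678  14.72599194 143.5       ] [644.62985042  23.57114745 143.5       ] 59.58029752989243 8.53756011381778 [615.1698136  19.1485697 143.5      ]
circle [613.28489444  19.96859801] 67.28561270272895
lid_bar call 0.65 [616.  20. 142.]
rest_top call 0.71 [438. 385.   6.]
rest_top call 0.36 [658. 152.  -2.]
lid_bar call 0.81 [613.  20. 144.]
rest_top call 0.63 [439. 385.  10.]
```

Run:
```python
from h import *
p,W=shot("wrist");P,y=pose();print(P,y)
for u,v,z,e in [(322,207,275.6,35),(322,195,253.6,35),(299,146,186.6,45),(345,146,186.6,45)]:
    r=ray(p,W,u,v,z);print((r-P).round(1),"expect ahead",e)
g=p["image"][:,:,:].astype(int)
print(g[190:214:2,322].tolist());print(g[140:156:2,299].tolist())
c=plan([(625.4,-54.7,215,98.5),(625.4,-54.7,184,98.5)],vmax=20,ease=1,cyl=False)
print(c)
```

```text
[611.14081676 -99.71213654 248.80885824] 90.06187890510398
[ 1.5 32.8 26.8] expect ahead 35
[ 1.6 31.1  4.8] expect ahead 35
[-11.6  42.4 -62.2] expect ahead 45
[ 15.5  42.5 -62.2] expect ahead 45
[[173, 172, 171], [168, 167, 165], [55, 59, 68], [18, 27, 43], [17, 30, 44], [18, 27, 43], [20, 29, 47], [16, 29, 49], [8, 25, 48], [24, 42, 69], [32, 50, 82], [24, 47, 88]]
[[64, 84, 41], [72, 96, 47], [89, 93, 85], [176, 174, 173], [181, 181, 180], [177, 177, 174], [178, 178, 177], [178, 176, 177]]
[0.47, 0.15, 0.35, 0, 0, -0.9, 1.11, 0.37, 0.84, 0, 0, -2.1, 1.31, 0.49, 1, 0, 0, -2.5, 1.07, 0.46, 0.84, 0, 0, -2.1, 0.45, 0.21, 0.35, 0, 0, -0.8, 0, 0, 0.8, 0, 0, 0, 0, 0, 1.5, 0, 0, 0, 0, 0, 0.8, 0, 0, 0]
[625.36472963 -54.67166966 184.00885824  98.46187891]
```

Emit:
drive_tool:
  commands: [0.47, 0.1, 0.35, 0, 0, -0.9, 1.11, 0.3, 0.84, 0, 0, -2.1, 1.31, 0.45, 1, 0, 0, -2.5, 1.07, 0.42, 0.84, 0, 0, -2.1, 0.45, 0.21, 0.35, 0, 0, -0.8, 0, 0, 0.8, 0, 0, 0, 0, 0, 1.5, 0, 0, 0, 0, 0, 0.8, 0, 0, 0]

```text
time_s: 9.35
ee_pos: [622.8, -54.5, 182.2]
eef_rot: [-0.001, 0.653, 0.758, -0.001]
ft_force: [-0.3, 0.6, -2.8]
gripper_width: 20.7
gripper_force: 88.1
```

Emit:
drive_tool:
  commands: [0, 0, 0, 0, 0, 0, 0, 0, 0, 0, 0, 0]

```text
time_s: 9.52
ee_pos: [623.1, -55.0, 183.5]
eef_rot: [-0.0, 0.653, 0.757, -0.0]
ft_force: [-0.2, -0.8, -2.0]
gripper_width: 20.7
gripper_force: 88.1
```

Run:
```python
from h import *
p,W=shot("wrist");print(readout.sense()["time_s"],pose())
pts(p,W,["lid_bar"]);im=p["image"];P,y=pose()
plan([(612.5,21.8,184.5,98.5)],vmax=16,ease=1,cyl=False)
cv2.imwrite("pics/w3.png",im)
```

```text
9.5667 (array([623.61992244, -55.00756402, 184.26806877]), np.float64(98.44968195119081))
lid_bar call 0.62 [615.  22. 147.]
[0.33, 0, 0, 0, 0, 0, 0.88, 0, 0, 0, 0, 0, 1.25, 0, 0.01, 0, 0, 0, 1.42, 0, 0, 0, 0, 0, 1.43, 0, 0, 0, 0, 0, 1.24, 0, 0.01, 0, 0, 0, 0.88, 0, 0, 0, 0, 0, 0.34, 0.01, 0, 0, 0, 0]
```

View pics/w3.png

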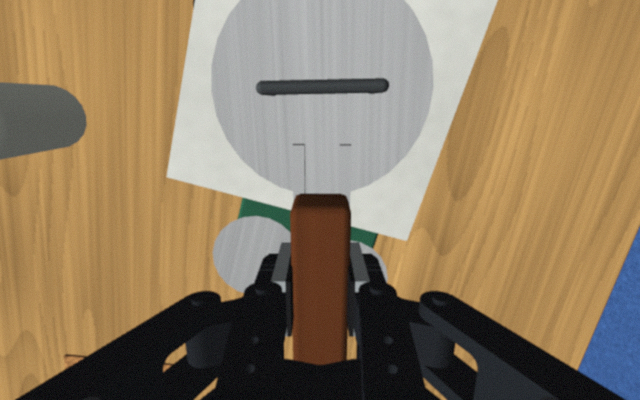

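The bar lies at (262..386, 86), tine tips at row 144 centred on column 322: aligned laterally.

Run:
```python
from h import *
p,W=shot("wrist");P,y=pose();s=np.radians(y);d=np.array([np.cos(s),np.sin(s)]);l=np.array([np.sin(s),-np.cos(s)])
for n,u,v,z in [("bar",324,86.5,143.5),("tip",299,144,P[2]-61.4),("tip",345,144,P[2]-61.4)]:
    r=ray(p,W,u,v,z)[:2]-P[:2];print(n,r@d,r@l)
```

```text
bar 75.09767102462372 2.628406155119361
tip 43.640772380651626 -11.663356441579467
tip 43.64587742246234 15.309287332714748
```

Emit:
drive_tool:
  commands: [0.33, 0, 0, 0, 0, 0, 0.85, 0.05, 0, 0, 0, 0, 1.25, 0, 0, 0, 0, 0, 1.4, 0, 0, 0, 0, -0.5, 1.4, 0, 0, 0, 0, -0.5, 1.22, 0, 0, 0, 0, 0, 0.86, 0, 0, 0, 0, 0, 0.34, 0, 0, 0, 0, 0]

```text
time_s: 10.33
ee_pos: [611.7, 23.0, 184.1]
eef_rot: [-0.0, 0.646, 0.764, 0.0]
ft_force: [0.0, 0.1, -2.5]
gripper_width: 20.5
gripper_force: 88.1
```

Emit:
drive_tool:
  commands: [0, 0, 0, 0, 0, 0, 0, 0, 0, 0, 0, 0]

```text
time_s: 10.5
ee_pos: [612.1, 21.0, 184.0]
eef_rot: [0.0, 0.646, 0.763, -0.0]
ft_force: [-0.3, 0.1, -2.5]
gripper_width: 20.5
gripper_force: 88.1
```

Run:
```python
from h import *
p,W=shot("wrist");s=readout.sense();print(s["time_s"],pose(),s["ft_force"])
im=p["image"];cv2.imwrite("pics/w4.png",im)
```

```text
10.55 (array([612.16990343,  20.60765573, 183.99909543]), np.float64(99.46106811363289)) [-0.11642265 -0.88858681 -2.57026045]
```

View pics/w4.png

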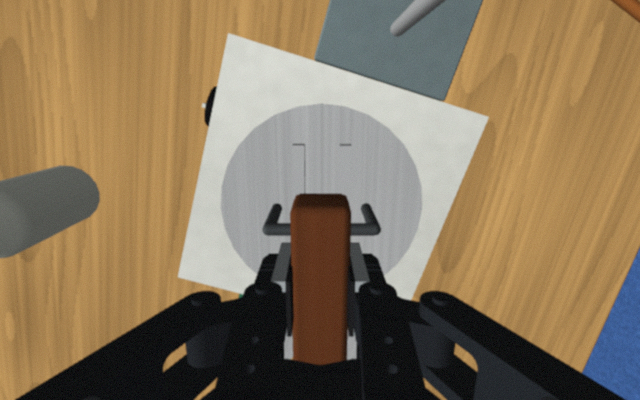

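The bar (row 229, cols 263–380) now lies below the handle, tines through the loop with tips at row 144; I'll check the seat numerically and then lift.

Run:
```python
from h import *
p,W=shot("wrist");P,y=pose();s=np.radians(y);d=np.array([np.cos(s),np.sin(s)]);l=np.array([np.sin(s),-np.cos(s)])
for n,u,v,z in [("bar",266,229,143.5),("bar",378,228,143.5),("tip",299,144,P[2]-61.4),("tip",345,144,P[2]-61.4)]:
    r=ray(p,W,u,v,z)[:2]-P[:2];print(n,r@d,r@l)
```

```text
bar -1.4425890504101004 -29.904537604416216
bar -0.7900451475133812 33.392162986638375
tip 43.77542234502919 -11.731728134694217
tip 43.79506737386784 15.27025526991156
```

Emit:
drive_tool:
  commands: [0, 0, -0.6, 0, 0, 0, 0, 0, -0.6, 0, 0, 0, 0, 0, -0.3, 0, 0, 0, 0, 0, -0.2, 0, 0, 0, 0, 0, -0.2, 0, 0, 0, 0, 0, -0.3, 0, 0, 0, 0, 0, -0.3, 0, 0, 0, 0, 0, -0.2, 0, 0, 0]

```text
time_s: 11.27
ee_pos: [611.9, 20.9, 210.9]
eef_rot: [-0.0, 0.646, 0.763, -0.0]
ft_force: [-0.1, -0.5, -5.7]
gripper_width: 20.6
gripper_force: 88.1
```

Run:
```python
from h import *
p,W=shot("wrist");s=readout.sense();print(s["time_s"],pose(),s["ft_force"],s["wrist_torque"],s["eef_rot"])
pts(p,W,["lid_bar","lid_base"])
P,y=pose()
print(proj(p,W,[*P[:2],P[2]-61.4+3.5]))
cv2.imwrite("pics/w5.png",p["image"])
```

```text
11.3167 (array([612.20957483,  20.94472021, 211.46920611]), np.float64(99.46490781554674)) [ 0.04613424  0.595396   -4.73407994] [ 0.03175989 -0.02289228  0.02692225] [1.47505583e-04 6.46357663e-01 7.63034541e-01 1.97204999e-04]
lid_base call 0.74 [609.  19. 103.]
[319.38194999 216.38374047]
```

View pics/w5.png

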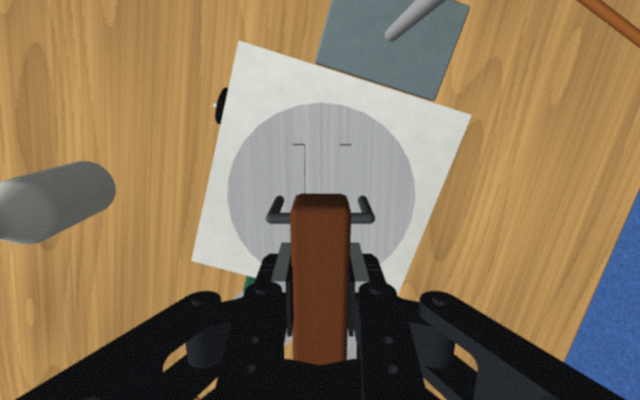

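The lid hangs level, with the bar at row 216, exactly where a seated bar should project. Lift on.

Emit:
drive_tool:
  commands: [0, 0, -0.3, 0, 0, 0, 0, 0, -0.6, 0, 0, 0, 0, 0, -1, 0, 0, 0, 0, 0, -1.3, 0, 0, 0, 0, 0, -1.3, 0, 0, 0, 0, 0, -1.1, 0, 0, 0, 0, 0, -0.6, 0, 0, 0, 0, 0, -0.3, 0, 0, 0]

```text
time_s: 12.08
ee_pos: [612.6, 20.9, 277.8]
eef_rot: [0.001, 0.646, 0.763, 0.001]
ft_force: [0.4, -0.2, -5.9]
gripper_width: 20.6
gripper_force: 88.3
```

Emit:
drive_tool:
  commands: [0, 0, 0, 0, 0, 0, 0, 0, 0, 0, 0, 0, 0, 0, 0, 0, 0, 0, 0, 0, 0, 0, 0, 0, 0, 0, 0, 0, 0, 0]

```text
time_s: 12.5
ee_pos: [611.8, 20.9, 275.3]
eef_rot: [-0.001, 0.646, 0.763, -0.0]
ft_force: [0.1, 0.5, -5.4]
gripper_width: 20.7
gripper_force: 88.4
```

Run:
```python
from h import *
s=readout.sense();print(s["time_s"],pose(),s["ft_force"])
# retreat towards the base past the rod, then swing round to a point short of the rest
plan([(470,40,278,99.5)],vmax=18,ease=1)
plan([(430,365,255,131)],vmax=20,ease=1,start=(np.array([470,40,278]),99.5))
for n in ["scene","top"]:
    p,W=shot(n)
    ms=[d for d in regions_of(p,"rest_top")]
    for d in ms[:2]:
        m=d["mask"];cn=max(cv2.findContours(m.astype(np.uint8),0,cv2.CHAIN_APPROX_NONE)[0],key=len)[:,0]
        Q=np.array([ray(p,W,u,v,12)[:2] for u,v in cn]);A=np.c_[2*Q,np.ones(len(Q))];q=np.linalg.lstsq(A,(Q**2).sum(1),rcond=None)[0]
        print(n,d["confidence"],q[:2],np.sqrt(q[2]+q[:2]@q[:2]))
```

```text
12.5 (array([611.84758339,  20.90456964, 275.31098773]), np.float64(99.46352856910889)) [ 0.06174446  0.46454473 -5.37659077]
[0.08, -0.23, 0, 0, 0, 0, 0.23, -0.63, -0.02, 0, 0, 0, 0.34, -0.97, -0.02, 0, 0, 0, 0.42, -1.23, -0.02, 0, 0, 0, 0.48, -1.42, -0.03, 0, 0, 0, 0.49, -1.54, -0.03, 0, 0, 0, 0.48, -1.57, -0.03, 0, 0, 0, 0.46, -1.54, -0.03, 0, 0, 0]
[0.41, -1.44, -0.03, 0, 0, 0, 0.34, -1.24, -0.02, 0, 0, 0, 0.26, -0.99, -0.02, 0, 0, 0, 0.17, -0.65, -0.01, 0, 0, 0, 0.06, -0.23, -0.01, 0, 0, 0]
[0.1, 0.04, 0.01, 0, 0, -0.1, 0.29, 0.12, 0.02, 0, 0, -0.3, 0.46, 0.18, 0.04, 0, 0, -0.5, 0.63, 0.25, 0.05, 0, 0, -0.7, 0.78, 0.3, 0.06, 0, 0, -0.9, 0.93, 0.36, 0.07, 0, 0, -1, 1.05, 0.4, 0.09, 0, 0, -1.1, 1.17, 0.43, 0.09, 0, 0, -1.3]
[1.28, 0.47, 0.1, 0, 0, -1.3, 1.37, 0.49, 0.1, 0, 0, -1.4, 1.46, 0.51, 0.11, 0, 0, -1.6, 1.52, 0.52, 0.12, 0, 0, -1.5, 1.57, 0.53, 0.11, 0, 0, -1.6, 1.62, 0.54, 0.12, 0, 0, -1.6, 1.64, 0.53, 0.12, 0, 0, -1.7, 1.65, 0.52, 0.12, 0, 0, -1.6]
[1.64, 0.51, 0.11, 0, 0, -1.6, 1.62, 0.49, 0.12, 0, 0, -1.5, 1.58, 0.47, 0.11, 0, 0, -1.6, 1.52, 0.45, 0.1, 0, 0, -1.4, 1.44, 0.42, 0.1, 0, 0, -1.3, 1.34, 0.38, 0.09, 0, 0, -1.3, 1.22, 0.34, 0.09, 0, 0, -1.1, 1.09, 0.31, 0.07, 0, 0, -1]
[0.94, 0.26, 0.06, 0, 0, -0.9, 0.76, 0.21, 0.05, 0, 0, -0.7, 0.56, 0.15, 0.04, 0, 0, -0.5, 0.35, 0.1, 0.02, 0, 0, -0.3, 0.12, 0.03, 0.01, 0, 0, -0.1]
scene 0.88 [444.70514033 384.27469283] 77.40144664515724
scene 0.5 [ 602.44310922 -113.81008415] 72.15826791176644
top 0.63 [437.06465166 385.37047246] 77.96233314102666
```

Emit:
drive_tool:
  commands: [0.08, -0.23, 0, 0, 0, 0, 0.23, -0.63, -0.02, 0, 0, 0, 0.34, -0.97, -0.02, 0, 0, 0, 0.42, -1.23, -0.02, 0, 0, 0, 0.48, -1.42, -0.03, 0, 0, 0, 0.49, -1.54, -0.03, 0, 0, 0, 0.48, -1.57, -0.03, 0, 0, 0, 0.46, -1.54, -0.03, 0, 0, 0]

```text
time_s: 13.37
ee_pos: [515.1, 35.5, 278.0]
eef_rot: [-0.0, 0.646, 0.763, -0.0]
ft_force: [-1.0, -0.4, -5.2]
gripper_width: 20.6
gripper_force: 88.3
```

Emit:
drive_tool:
  commands: [0.41, -1.44, -0.03, 0, 0, 0, 0.34, -1.24, -0.02, 0, 0, 0, 0.26, -0.99, -0.02, 0, 0, 0, 0.17, -0.65, -0.01, 0, 0, 0, 0.06, -0.23, -0.01, 0, 0, 0, 0, 0, 0, 0, 0, 0]

```text
time_s: 13.87
ee_pos: [469.8, 40.1, 279.0]
eef_rot: [0.0, 0.646, 0.763, 0.0]
ft_force: [0.7, 0.5, -5.0]
gripper_width: 20.5
gripper_force: 88.4
```

Emit:
drive_tool:
  commands: [0.1, 0.04, 0.01, 0, 0, -0.1, 0.29, 0.12, 0.02, 0, 0, -0.3, 0.46, 0.18, 0.04, 0, 0, -0.5, 0.63, 0.25, 0.05, 0, 0, -0.7, 0.78, 0.3, 0.06, 0, 0, -0.9, 0.93, 0.36, 0.07, 0, 0, -1, 1.05, 0.4, 0.09, 0, 0, -1.1, 1.17, 0.43, 0.09, 0, 0, -1.3]

```text
time_s: 14.53
ee_pos: [479.6, 98.5, 274.2]
eef_rot: [-0.0, 0.605, 0.796, 0.0]
ft_force: [0.7, -1.3, -6.1]
gripper_width: 20.7
gripper_force: 88.4
```

Emit:
drive_tool:
  commands: [1.28, 0.47, 0.1, 0, 0, -1.3, 1.37, 0.49, 0.1, 0, 0, -1.4, 1.46, 0.51, 0.11, 0, 0, -1.6, 1.52, 0.52, 0.12, 0, 0, -1.5, 1.57, 0.53, 0.11, 0, 0, -1.6, 1.62, 0.54, 0.12, 0, 0, -1.6, 1.64, 0.53, 0.12, 0, 0, -1.7, 1.65, 0.52, 0.12, 0, 0, -1.6]

```text
time_s: 15.2
ee_pos: [474.6, 226.7, 265.1]
eef_rot: [-0.0, 0.516, 0.856, 0.0]
ft_force: [0.6, 0.5, -5.5]
gripper_width: 20.8
gripper_force: 88.5
```

Emit:
drive_tool:
  commands: [1.64, 0.51, 0.11, 0, 0, -1.6, 1.62, 0.49, 0.12, 0, 0, -1.5, 1.58, 0.47, 0.11, 0, 0, -1.6, 1.52, 0.45, 0.1, 0, 0, -1.4, 1.44, 0.42, 0.1, 0, 0, -1.3, 1.34, 0.38, 0.09, 0, 0, -1.3, 1.22, 0.34, 0.09, 0, 0, -1.1, 1.09, 0.31, 0.07, 0, 0, -1]

```text
time_s: 15.87
ee_pos: [441.3, 340.7, 257.2]
eef_rot: [-0.0, 0.434, 0.901, -0.0]
ft_force: [-0.9, 0.1, -5.4]
gripper_width: 20.5
gripper_force: 88.4
```

Emit:
drive_tool:
  commands: [0.94, 0.26, 0.06, 0, 0, -0.9, 0.76, 0.21, 0.05, 0, 0, -0.7, 0.56, 0.15, 0.04, 0, 0, -0.5, 0.35, 0.1, 0.02, 0, 0, -0.3, 0.12, 0.03, 0.01, 0, 0, -0.1, 0, 0, 0, 0, 0, 0, 0, 0, 0, 0, 0, 0]

```text
time_s: 16.45
ee_pos: [430.6, 364.6, 255.8]
eef_rot: [0.0, 0.415, 0.91, -0.0]
ft_force: [-0.1, 0.2, -5.0]
gripper_width: 20.4
gripper_force: 88.4
```

Run:
```python
from h import *
s=readout.sense();print(s["time_s"],pose(),s["ft_force"])
p,W=shot("wrist");pts(p,W,["lid_bar","lid_base","rest_top"]);cv2.imwrite("pics/w6.png",p["image"])
P,y=pose();print("seated bar px",proj(p,W,[*P[:2],P[2]-57.9]))
for d in regions_of(p,"rest_top")[:2]:
    m=d["mask"];print(d["confidence"],m.sum(),np.argwhere(m).min(0),np.argwhere(m).max(0))
```

```text
16.45 (array([430.59185609, 364.62834828, 255.78644863]), np.float64(130.93787424738738)) [-0.09687456  0.20674938 -5.01418858]
lid_base call 0.62 [431. 364. 149.]
seated bar px [320.4990945  216.12184064]
0.67 3090 [ 77 283] [155 407]
```

View pics/w6.png

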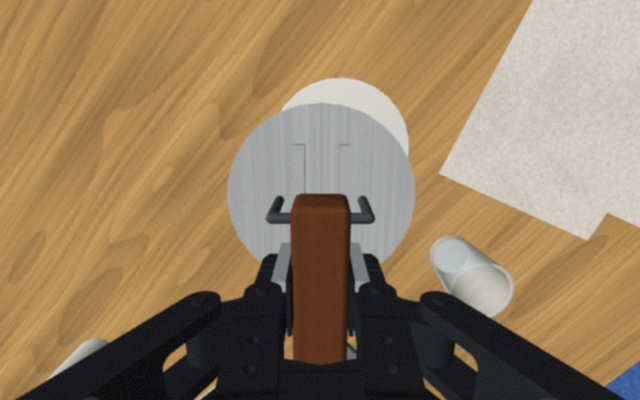

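The lid hangs level over the near part of the rest; the rest's outer arc shows from (282,105) over (340,78) to (408,150). I'll fit that arc.

Run:
```python
from h import *
from scipy.optimize import least_squares
p,W=shot("wrist");P,y=pose()
im=p["image"].astype(int)
m=np.zeros(im.shape[:2],bool);m[70:160,275:415]=1
hs=cv2.cvtColor(p["image"],cv2.COLOR_BGR2HSV);b=m&(hs[...,2]>195)&(hs[...,1]<35)
n,l,s,c=cv2.connectedComponentsWithStats(b.astype(np.uint8));b=l==1+s[1:,4].argmax()
E=[]
for u in range(284,400,4):
    v=np.nonzero(b[:,u])[0]
    if len(v):E.append((u,v.min()-.5))
for v in range(92,145,4):
    u=np.nonzero(b[v])[0]
    if len(u):E.append((u.max()+.5,v))
Q=np.array([ray(p,W,u,v,12)[:2] for u,v in E])
f=least_squares(lambda c:np.hypot(*(Q-c).T)-78,[440,385],loss="soft_l1");print(f.x,np.abs(f.fun).mean(),len(E))
t=f.x
# bar ~ TCP -1.2 ahead, lateral +1.8
print("target"); 
s=np.radians(131);d=np.array([np.cos(s),np.sin(s)]);l=np.array([np.sin(s),-np.cos(s)])
g=t+1.2*d-1.8*l;print(g)
# seated: bar axis z = 12+51.5=63.5 -> tine top 60 -> underside 53 -> TCP 121.4
plan([(*g,165,131),(*g,130,131)],vmax=16,ease=1,cyl=False)
```

```text
[438.03152924 386.87755294] 0.34654246572781505 43
target
[435.88578116 386.60229819]
[0.04, 0.05, 0.25, 0, 0, 0, 0.09, 0.14, 0.69, 0, 0, 0, 0.15, 0.21, 1.02, 0, 0, 0, 0.18, 0.25, 1.24, 0, 0, 0, 0.19, 0.27, 1.34, 0, 0, 0, 0.19, 0.27, 1.34, 0, 0, 0, 0.18, 0.25, 1.24, 0, 0, 0, 0.14, 0.2, 1.01, 0, 0, -0.1]
[0.1, 0.14, 0.69, 0, 0, 0, 0.04, 0.05, 0.26, 0, 0, 0, 0, 0, 0.55, 0, 0, 0, 0, 0, 1.2, 0, 0, 0, 0, 0, 1.2, 0, 0, 0, 0, 0, 0.55, 0, 0, 0]
```

Emit:
drive_tool:
  commands: [0.04, 0.05, 0.25, 0, 0, 0, 0.09, 0.14, 0.69, 0, 0, 0, 0.15, 0.21, 1.02, 0, 0, 0, 0.18, 0.25, 1.24, 0, 0, 0, 0.19, 0.27, 1.34, 0, 0, 0, 0.19, 0.27, 1.34, 0, 0, 0, 0.18, 0.25, 1.24, 0, 0, 0, 0.14, 0.2, 1.01, 0, 0, -0.1]

```text
time_s: 17.42
ee_pos: [434.6, 384.5, 172.1]
eef_rot: [-0.001, 0.414, 0.91, -0.001]
ft_force: [-0.4, 0.4, -5.8]
gripper_width: 20.9
gripper_force: 88.4
```

Emit:
drive_tool:
  commands: [0.1, 0.14, 0.69, 0, 0, 0, 0.04, 0.05, 0.26, 0, 0, 0, 0, 0, 0.55, 0, 0, 0, 0, 0, 1.2, 0, 0, 0, 0, 0, 1.2, 0, 0, 0, 0, 0, 0.55, 0, 0, 0]

```text
time_s: 17.92
ee_pos: [435.3, 386.4, 128.9]
eef_rot: [-0.0, 0.414, 0.91, -0.001]
ft_force: [-1.1, 0.5, -5.5]
gripper_width: 21.2
gripper_force: 88.5
```

Emit:
drive_tool:
  commands: [0, 0, 0, 0, 0, 0, 0, 0, 0.25, 0, 0, 0, 0, 0, 0.2, 0, 0, 0, 0, 0, 0.2, 0, 0, 0, 0, 0, 0.2, 0, 0, 0, 0, 0, 0.2, 0, 0, 0, 0, 0, 0.2, 0, 0, 0, 0, 0, 0, 0, 0, 0]

```text
time_s: 18.58
ee_pos: [435.8, 387.0, 117.6]
eef_rot: [0.0, 0.414, 0.91, 0.0]
ft_force: [0.1, 0.4, -2.4]
gripper_width: 20.2
gripper_force: 89.1
```

Force dropped to the lifter's own weight: the lid has been set down. Lower to mid-gap and check.

Emit:
drive_tool:
  commands: [0, 0, 0.4, 0, 0, 0, 0, 0, 0.4, 0, 0, 0, 0, 0, 0.4, 0, 0, 0, 0, 0, 0, 0, 0, 0, 0, 0, 0, 0, 0, 0]

```text
time_s: 19.0
ee_pos: [435.5, 386.7, 105.0]
eef_rot: [-0.0, 0.414, 0.91, -0.0]
ft_force: [0.5, 0.4, -2.0]
gripper_width: 20.6
gripper_force: 89.1
```

Run:
```python
from h import *
s=readout.sense();print(s["time_s"],pose(),s["ft_force"])
p,W=shot("wrist");P,y=pose();cv2.imwrite("pics/w7.png",p["image"])
for n in ["scene","top"]:
    q,V=shot(n);pts(q,V,["lid_bar","lid_base"])
r=np.array(P);d=np.array([np.cos(np.radians(y)),np.sin(np.radians(y))])
plan([(*(P[:2]-85*d),P[2],y)],vmax=20,ease=1,cyl=False)
```

```text
19.0 (array([435.51756418, 386.69654037, 104.99477471]), np.float64(131.06189003513683)) [ 0.47565827  0.43392956 -2.01591759]
lid_bar call 0.63 [439. 387.  62.]
lid_base call 0.64 [439. 383.   9.]
lid_bar call 0.88 [431. 382.  62.]
lid_base call 0.89 [434. 379.   9.]
[-0.47, 0, 0, 0, 0, 0, -1.22, 0, 0.01, 0, 0, 0, -1.66, -0.01, 0, 0, 0, 0, -1.81, 0, 0.01, 0, 0, 0, -1.66, 0, 0.01, 0, 0, 0, -1.21, 0, 0, 0, 0, 0, -0.47, -0.01, 0, 0, 0, 0]
```

View pics/w7.png

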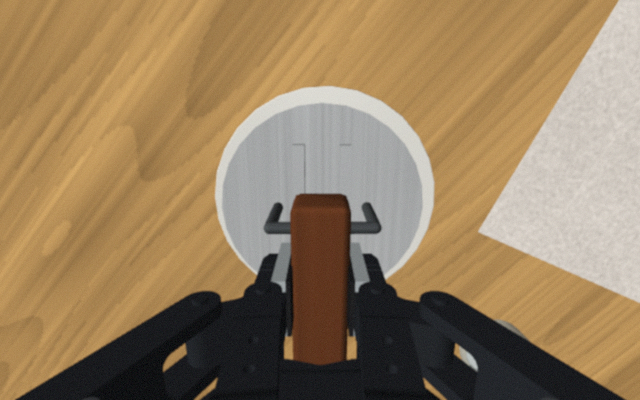

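The lid disc (221–429 columns) sits concentrically on the rest, its rim evenly visible. Withdraw straight back.

Emit:
drive_tool:
  commands: [-0.47, 0, 0, 0, 0, 0, -1.22, 0, 0, 0, 0, 0, -1.66, 0, 0, 0, 0, 0, -1.81, 0, 0, 0, 0, 0, -1.66, 0, 0, 0, 0, 0, -1.21, 0, 0, 0, 0, 0, -0.47, 0, 0, 0, 0, 0, 0, 0, 0, 0, 0, 0]

```text
time_s: 20.02
ee_pos: [492.4, 321.6, 105.4]
eef_rot: [0.0, 0.415, 0.91, 0.0]
ft_force: [-0.4, -0.6, -2.6]
gripper_width: 20.7
gripper_force: 89.1
```

Run:
```python
from h import *
s=readout.sense();print(s["time_s"],pose(),s["ft_force"])
p,W=shot("wrist");pts(p,W,["lid_bar","lid_base","rest_top"])
P,y=pose()
plan([(*P[:2],240,y),(470,40,260,115),(442,-369,150,136.8)],vmax=32,ease=1)
```

```text
20.0167 (array([492.4324929 , 321.6432992 , 105.43132443]), np.float64(130.94583923258872)) [-0.40404088 -0.60855243 -2.63052489]
lid_bar call 0.66 [437. 387.  65.]
lid_base call 0.77 [432. 383.  13.]
[0, 0, -0.75, 0, 0, 0, 0, 0, -1.92, 0, 0, 0, 0, 0, -2.63, 0, 0, 0, 0, 0, -2.86, 0, 0, 0, 0, 0, -2.63, 0, 0, 0, 0, 0, -1.93, 0, 0, 0, 0, 0, -0.74, 0, 0, 0, -0.31, -0.17, -0.02, 0, 0, 0.2]
[-0.86, -0.5, -0.07, 0, 0, 0.5, -1.31, -0.79, -0.09, 0, 0, 0.8, -1.67, -1.04, -0.13, 0, 0, 1, -1.93, -1.26, -0.15, 0, 0, 1.2, -2.08, -1.44, -0.17, 0, 0, 1.4, -2.16, -1.58, -0.18, 0, 0, 1.4, -2.14, -1.65, -0.19, 0, 0, 1.6, -2.06, -1.69, -0.19, 0, 0, 1.4]
[-1.92, -1.66, -0.18, 0, 0, 1.5, -1.72, -1.57, -0.17, 0, 0, 1.4, -1.49, -1.42, -0.15, 0, 0, 1.2, -1.22, -1.2, -0.13, 0, 0, 1, -0.91, -0.94, -0.1, 0, 0, 0.8, -0.58, -0.6, -0.06, 0, 0, 0.5, -0.2, -0.22, -0.02, 0, 0, 0.2, -0.19, -0.02, 0.06, 0, 0, -0.1]
[-0.56, -0.04, 0.16, 0, 0, -0.3, -0.89, -0.1, 0.25, 0, 0, -0.5, -1.2, -0.17, 0.34, 0, 0, -0.7, -1.45, -0.27, 0.42, 0, 0, -0.8, -1.69, -0.39, 0.49, 0, 0, -1, -1.88, -0.56, 0.54, 0, 0, -1.1, -2.02, -0.73, 0.59, 0, 0, -1.2, -2.12, -0.94, 0.63, 0, 0, -1.2]
[-2.17, -1.14, 0.66, 0, 0, -1.3, -2.16, -1.35, 0.67, 0, 0, -1.3, -2.11, -1.54, 0.69, 0, 0, -1.4, -2.01, -1.72, 0.69, 0, 0, -1.4, -1.87, -1.87, 0.67, 0, 0, -1.3, -1.69, -1.96, 0.66, 0, 0, -1.3, -1.51, -2, 0.63, 0, 0, -1.2, -1.29, -1.99, 0.59, 0, 0, -1.2]
[-1.08, -1.92, 0.54, 0, 0, -1.1, -0.88, -1.79, 0.49, 0, 0, -1, -0.68, -1.59, 0.41, 0, 0, -0.8, -0.5, -1.33, 0.35, 0, 0, -0.7, -0.35, -1.01, 0.25, 0, 0, -0.5, -0.2, -0.64, 0.16, 0, 0, -0.3, -0.06, -0.22, 0.06, 0, 0, -0.1]
```

Emit:
drive_tool:
  commands: [0, 0, -0.75, 0, 0, 0, 0, 0, -1.92, 0, 0, 0, 0, 0, -2.63, 0, 0, 0, 0, 0, -2.86, 0, 0, 0, 0, 0, -2.63, 0, 0, 0, 0, 0, -1.93, 0, 0, 0, 0, 0, -0.74, 0, 0, 0, -0.31, -0.17, -0.02, 0, 0, 0.2]

```text
time_s: 20.88
ee_pos: [492.7, 320.6, 242.7]
eef_rot: [0.001, 0.415, 0.91, 0.002]
ft_force: [-0.2, 0.1, -2.1]
gripper_width: 20.9
gripper_force: 89.1
```

Emit:
drive_tool:
  commands: [-0.86, -0.5, -0.07, 0, 0, 0.5, -1.31, -0.79, -0.09, 0, 0, 0.8, -1.67, -1.04, -0.13, 0, 0, 1, -1.93, -1.26, -0.15, 0, 0, 1.2, -2.08, -1.44, -0.17, 0, 0, 1.4, -2.16, -1.58, -0.18, 0, 0, 1.4, -2.14, -1.65, -0.19, 0, 0, 1.6, -2.06, -1.69, -0.19, 0, 0, 1.4]

```text
time_s: 21.55
ee_pos: [497.1, 143.5, 250.2]
eef_rot: [-0.001, 0.489, 0.872, -0.002]
ft_force: [0.8, -0.3, -1.7]
gripper_width: 20.7
gripper_force: 88.9
```

Emit:
drive_tool:
  commands: [-1.92, -1.66, -0.18, 0, 0, 1.5, -1.72, -1.57, -0.17, 0, 0, 1.4, -1.49, -1.42, -0.15, 0, 0, 1.2, -1.22, -1.2, -0.13, 0, 0, 1, -0.91, -0.94, -0.1, 0, 0, 0.8, -0.58, -0.6, -0.06, 0, 0, 0.5, -0.2, -0.22, -0.02, 0, 0, 0.2, -0.19, -0.02, 0.06, 0, 0, -0.1]

```text
time_s: 22.22
ee_pos: [470.5, 37.3, 259.2]
eef_rot: [-0.0, 0.537, 0.843, 0.0]
ft_force: [-0.1, 0.2, -1.8]
gripper_width: 20.9
gripper_force: 89.0
```

Emit:
drive_tool:
  commands: [-0.56, -0.04, 0.16, 0, 0, -0.3, -0.89, -0.1, 0.25, 0, 0, -0.5, -1.2, -0.17, 0.34, 0, 0, -0.7, -1.45, -0.27, 0.42, 0, 0, -0.8, -1.69, -0.39, 0.49, 0, 0, -1, -1.88, -0.56, 0.54, 0, 0, -1.1, -2.02, -0.73, 0.59, 0, 0, -1.2, -2.12, -0.94, 0.63, 0, 0, -1.2]

```text
time_s: 22.88
ee_pos: [499.0, -82.2, 224.6]
eef_rot: [-0.0, 0.484, 0.875, 0.0]
ft_force: [0.4, 0.4, -0.2]
gripper_width: 20.8
gripper_force: 89.1
```

Emit:
drive_tool:
  commands: [-2.17, -1.14, 0.66, 0, 0, -1.3, -2.16, -1.35, 0.67, 0, 0, -1.3, -2.11, -1.54, 0.69, 0, 0, -1.4, -2.01, -1.72, 0.69, 0, 0, -1.4, -1.87, -1.87, 0.67, 0, 0, -1.3, -1.69, -1.96, 0.66, 0, 0, -1.3, -1.51, -2, 0.63, 0, 0, -1.2, -1.29, -1.99, 0.59, 0, 0, -1.2]

```text
time_s: 23.55
ee_pos: [477.4, -284.4, 171.6]
eef_rot: [-0.0, 0.404, 0.915, 0.0]
ft_force: [0.5, -0.1, -1.5]
gripper_width: 20.7
gripper_force: 89.1
```

Emit:
drive_tool:
  commands: [-1.08, -1.92, 0.54, 0, 0, -1.1, -0.88, -1.79, 0.49, 0, 0, -1, -0.68, -1.59, 0.41, 0, 0, -0.8, -0.5, -1.33, 0.35, 0, 0, -0.7, -0.35, -1.01, 0.25, 0, 0, -0.5, -0.2, -0.64, 0.16, 0, 0, -0.3, -0.06, -0.22, 0.06, 0, 0, -0.1, 0, 0, 0, 0, 0, 0]

```text
time_s: 24.22
ee_pos: [442.2, -369.4, 149.5]
eef_rot: [-0.0, 0.368, 0.93, 0.0]
ft_force: [0.4, -0.5, -3.0]
gripper_width: 21.0
gripper_force: 89.1
```

Run:
```python
from h import *
s=readout.sense();print(s["time_s"],pose(),s["ft_force"])
for n in ["top","wrist"]:
    p,W=shot(n);pts(p,W,["mat_top","lid_bar"])
plan([(442,-369,78,136.8)],vmax=20,ease=1,cyl=False)
```

```text
24.2167 (array([ 442.18779899, -369.42542655,  149.49527619]), np.float64(136.75945541908774)) [ 0.37683887 -0.51235694 -2.95557684]
mat_top call 0.78 [ 375. -655.    6.]
mat_top call 0.71 [ 445. -366.    4.]
lid_bar call 0.72 [437. 384.  63.]
mat_top call 0.79 [ 375. -657.    5.]
mat_top call 0.75 [ 441. -366.    8.]
[0, 0, 0.53, 0, 0, 0, 0.01, -0.01, 1.34, 0, 0, 0, 0, -0.01, 1.74, 0, 0, 0, 0.01, -0.01, 1.74, 0, 0, 0, 0, 0, 1.33, 0, 0, 0, 0.01, 0, 0.54, 0, 0, 0]
```

Emit:
drive_tool:
  commands: [0, 0, 0.53, 0, 0, 0, 0, 0, 1.34, 0, 0, 0, 0, 0, 1.74, 0, 0, 0, 0, 0, 1.74, 0, 0, 0, 0, 0, 1.33, 0, 0, 0, 0, 0, 0.54, 0, 0, 0, 0, 0, 0, 0, 0, 0, 0, 0, 0, 0, 0, 0]

```text
time_s: 25.18
ee_pos: [442.3, -369.5, 77.9]
eef_rot: [0.0, 0.368, 0.93, 0.0]
ft_force: [0.0, 0.5, -2.0]
gripper_width: 20.8
gripper_force: 89.0
```

Emit:
drive_tool:
  commands: [0, 0, 0.15, 0, 0, 0, 0, 0, 0.15, 0, 0, 0, 0, 0, 0.15, 0, 0, 0, 0, 0, 0.1, 0, 0, 0, 0, 0, 0, 0, 0, 0, 0, 0, 0, 0, 0, 0]

```text
time_s: 25.68
ee_pos: [442.2, -369.5, 72.5]
eef_rot: [0.0, 0.368, 0.93, -0.0]
ft_force: [-0.4, 0.0, -0.6]
gripper_width: 20.5
gripper_force: 89.3
```

Emit:
drive_tool:
  commands: [0, 0, 0.05, 0, 0, 0, 0, 0, 0, 0, 0, 0]
  newtons: 20

```text
time_s: 25.85
ee_pos: [442.2, -369.4, 72.4]
eef_rot: [0.0, 0.368, 0.93, -0.0]
ft_force: [-1.4, 1.8, 3.0]
gripper_width: 20.4
gripper_force: 89.9
```

Emit:
drive_tool:
  commands: [0, 0, 0, 0, 0, 0, 0, 0, 0, 0, 0, 0, 0, 0, 0, 0, 0, 0, 0, 0, 0, 0, 0, 0, 0, 0, 0, 0, 0, 0, 0, 0, 0, 0, 0, 0]
  grip: -1

```text
time_s: 26.35
ee_pos: [442.1, -369.4, 71.7]
eef_rot: [0.0, 0.368, 0.93, 0.0]
ft_force: [-0.4, -0.1, -0.5]
gripper_width: 85.4
gripper_force: 0.0
```

Emit:
drive_tool:
  commands: [0, 0, -0.5, 0, 0, 0, 0, 0, -1.5, 0, 0, 0, 0, 0, -2.5, 0, 0, 0, 0, 0, -3, 0, 0, 0, 0, 0, -3, 0, 0, 0, 0, 0, -2.5, 0, 0, 0, 0, 0, -1.5, 0, 0, 0, 0, 0, 0, 0, 0, 0]

```text
time_s: 27.02
ee_pos: [443.6, -370.8, 221.3]
eef_rot: [0.004, 0.368, 0.93, -0.001]
ft_force: [0.4, -0.3, -0.1]
gripper_width: 85.5
gripper_force: 0.0
```

Run:
```python
from h import *
s=readout.sense();print(s["time_s"],pose(),s["ft_force"],s["gripper_width"])
a,W=shot("wrist");pts(a,W,["lifter_grip","lifter_fork","mat_top"])
b,V=shot("scene");pts(b,V,["lifter_grip","lid_bar","lid_base","stand","balance","flask","beaker"])
cv2.imwrite("pics/end.png",np.vstack([a["image"][:300],cv2.resize(b["image"][110:290,100:540],None,fx=640/440,fy=640/440)]))
```

```text
27.0167 (array([ 443.60476458, -370.75318547,  221.28184526]), np.float64(136.76201204470212)) [ 0.35930584 -0.33824334 -0.08378958] 85.4727906049782
lifter_grip call 0.95 [ 444. -364.   92.]
lifter_fork call 0.66 [ 444. -372.    3.]
mat_top call 0.69 [ 372. -656.    6.]
lifter_grip call 0.81 [ 444. -373.   86.]
lifter_grip call 0.59 [439. 383.  10.]
lifter_grip call 0.37 [378. -42.   1.]
lid_bar call 0.66 [440. 386.  62.]
lid_base call 0.86 [439. 385.  13.]
stand call 0.82 [657. 149.  -2.]
balance call 0.86 [ 621. -114.   -2.]
flask call 0.81 [377. -44.   1.]
flask call 0.16 [ 445. -374.    5.]
beaker call 0.57 [629. 380.  -1.]
```

View pics/end.png

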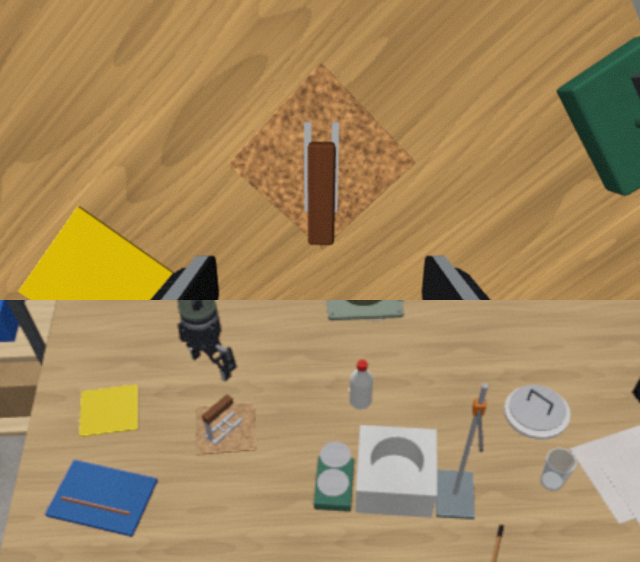

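The lifter stands upright in the middle of the cork (321,190), the lid sits centred on the rest (537,410 in the lower part), and the other things are unmoved.

```bash
python3 -c "
from bench import *
print(job_done())"
```

```text
the job is handed in; nothing more can be done
None
```

The job is handed in, at about 27 s of the 72 s allowed: in the last camera check the lid was centred on the stoneware rest, the lifter stood upright mid-mat, and the stand, balance, bottle and beaker had not visibly moved. The hand-in call returned no verdict.

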